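# Index the rotary table one notch with its spring plunger

## Robot

A 7-joint arm with a two-finger parallel gripper is mounted at the origin on a cart in front of the work surface, level with it; the furniture and walls round the work are solid. World frame = base frame: x ahead of the robot, y to its left, z up, the work surface at z = 0. Lengths are in m, angles in rad, forces in N, time in s.
With the tool pointing down it reaches from about 0.35 to 0.9 m from the base axis. Payload 19.9 kg.
Tool frame: the origin (TCP) lies on the centre line of the jaws, within the pads' length; the fingertips stand 17 mm ahead of it and the grasp point (between the pads) lies 2 mm behind it; z points along the fingers, y is the line along which they close (so a half turn about z gives the same grasp; the last joint's range is limited). The gripper opens to 85 mm and grips with 20 to 120 N. Pads are 22 mm wide; open, the fingers measure 114 mm over their backs; the gripper's body (76 mm by 85 mm) begins 54 mm behind the grasp point. The pads swing forward as they close: fully open they stand 13 mm farther back than shut.
Start: joints at [-1.27, 0.417, -0.01, 1.614, 0.005, 1.111, -0.053], TCP at [0.21, 0.589, 0.248] pointing down, gripper open.
Joint ranges: [-2.81, 2.81], [-0.39, 2.02], [-1.27, 1.25], [0.06, 2.57], [-1.19, 4.33], [0.19, 2], [-2.82, 2.82]. Speed limits (rad/s): [1.89, 1.89, 2.39, 2.39, 3.01, 3.01, 3.01].

## Interface

Orientations are given as a 3x3 rotation matrix whose columns are the frame's x, y, z axes.
In Python, from station import bot, snapshot, camera_model, job gives the robot as it stands.
- The arm moves only by the shell command python3 -m jog 'ROWS'. ROWS is JSON, a list of rows, each a list of 3 entries, a list of its own where there are three numbers: the shift along the tool's x, y, z scaled (see below), then the turn, a rotation vector about the tool's x, y, z scaled (see below), then the opening, from 0 (shut) to 1 (fully open). A call has 1 to 12 rows; each row shifts and turns the commanded pose from where the row before left it, along the tool's axes as they then stand; what a row does not reach is not made up. The controller multiplies each number of a shift by 25 cm and each number of a turn by 2 rad. A row lasts 1/12 s, in which the tool goes at most 41.7 mm and 7.16 degrees, less where a joint would pass 70% of its speed; a pose out of reach is approached as far as the arm can. A call with a number of a shift or a turn outside -1 to 1 is refused whole. A call with a gripper value outside its range is refused whole. The fingers move at their own pace and stop on an object; the grip force is fixed at half the most. Time passes only in rows, so rows that do not move let the fingers close. It gives the time, the measured TCP pose, the force, the opening and the grip force at its end, in the units of the state.
- bot.get_obs(): the state, without advancing time (a new reading comes with each control period).
- snapshot(name): name is "side" or "top"; returns (picture, depth): 420x560x3 uint8, red, green, blue; 420x560 float32, m along the optical axis (not along the pixel's ray), 0 where there is no reading.
- camera_model(name): a dict with "camera_matrix" (3x3 intrinsics, pixels), "distortion" ([k1, k2, p1, p2, k3] as OpenCV has them; the pictures are not rectified), "pose" (4x4, takes a point from camera to world coordinates). Camera axes: x right, y up, looking along -z (the intrinsics and any distortion apply to the point x, -y, -z); pixel columns grow to the right and rows downward; lengths in m; the calibration is good to about 2 mm. A picture is of the moment at which its call begins. camera_model takes no time and is no camera call.
- job.close_job(): hands the job in; it is judged then, once.
The state is a dict: "clock": time; "qpos": joint angles; "qvel": joint speeds; "joint_torque": joint torques, N m; "tool_pos": TCP position; "tcp_rot": TCP orientation; "force": force on the tool from outside, world axes, zero at the start; "ft_torque": the same for the moment, N m; "gripper_width": opening from 0.0 (shut) to 1.0 (fully open); "gripper_force": force on a finger pad.
Only numpy, scipy, OpenCV 4.12 (cv2) and the standard library are available. Lean on these libraries where they do the work, as an engineer would, in place of code of your own. Each camera call takes 0.05 s, during which the arm holds its last target. There are 200 camera calls.

## Task

Press down the indexing plunger in the finger well of the rotary table, turn the table one notch in whichever direction brings the round bearing to the work station under the small brass nozzle, and let the plunger spring fully up again so that the table is locked there. Do not pick up or touch the bearing and the upright metal tube riding on the table, and leave the things lying about the bench where they are.

Things in the scene. Friction and masses are not known exactly. Their poses are not given: they have to be found in the camera images.
- table_axis (a point): Point on the vertical axis of the rotary table, level with its top, 56 mm above the bench. The rotary table is a grey round housing bolted to the bench (316 mm across, 52 mm high, four lugs) with a turning steel disc of 238 mm in it. This frame belongs to the fixed housing and does not turn with the disc: z up, x from the axis towards the work station.
- station (a point): The work station: fixed point level with the disc's top, 82 mm from the axis along the housing's x, just inside the tip of a small brass nozzle (about 86 to 92 mm above the bench) on a grey bracket 104 mm high on the housing's rim. The bearing must come here.
- index_table (a joint): Turn of the disc, rad, counterclockwise from above positive, 0 at the start. Notches every 1.047 (60 degrees); end stops at -1.25 and +1.25. Friction about 0.15 N m, so it stays where left. Locked, with about 1 degree of play each way, while the plunger is up in a notch. The disc carries five square nests (52 mm inside, lips 5 mm high) on an 82 mm radius and the finger well.
- index_plunger (a joint): Stroke of the indexing plunger, m: 0 = fully up, 0.024 = pressed to its stop. Spring: about 5 N at the start of the stroke, 9 N at the stop. Its pin is clear below the flange from 0.017 on. Let go between notches, the pin slides along the underside of the flange (stroke stays near 0.017) and snaps up by itself at the next notch.
- lock_pin (a point): Round top of the 12 mm locking pin, carried by the plunger outside the well, 136 mm from the axis, 57 mm above the bench when up. It stands in a notch of the fixed flange round the disc (radii 123 to 149 mm, top 54, underside 40 mm above the bench), which has six notches about 17 mm wide, 60 degrees apart. At the start it is opposite the work station.
- plunger_head (a point): Centre of the top of the plunger head, a flat round aluminium button of 44 mm diameter, 80 mm above the bench when up; it goes down with the stroke and round with the disc. It stands in the middle of the finger well.
- well_rim (a point): Centre of the rim of the finger well, 92 mm above the bench and 85 mm from the axis: an upright dark steel collar, inner diameter 62 mm, outer 72 mm, fixed to the disc. Closed fingertips put down into it press the plunger head and, pushed sideways against the collar, turn the disc.
- bearing: Round ball bearing, steel with a dark seal, 47 mm across, 14 mm high, lying loose in a nest 60 degrees to one side or the other of the work station. Origin at the centre of its underside.
- spacer: Grey metal tube (axle spacer), 25 mm across, 62 mm high, standing loose on end in the nest on the other side. Origin at the centre of its underside.
- roll: Bystander: small dark red roll of abrasive, 24x46x24 mm, lying on the bench. Origin at the centre of the underside.
- hammer: Bystander: hammer with wooden handle, 108x288x27 mm, lying on the bench. Origin at the centre of the underside.
Things that resemble listed ones, but are neither listed nor needed, are in the scene too. Of the things that look like the bearing, the smallest one is meant.

How it is judged:
On the way:
1. the plunger is pressed until its pin is clear of the flange (value of joint index_plunger above 0.016 m), for 0.1 s.
At the end, for the whole second after the job is handed in: The table stands one notch (1.047 rad, within 0.048) from its start and still, the plunger is up to within 3 mm, the bearing lies flat within 12 mm of the work station, and the tube stands upright in its own nest (horizontal distance between bearing and station below 0.012 m and value of joint index_plunger below 0.003 m and (value of joint index_table between 1 and 1.095 rad or value of joint index_table between -1.095 and -1 rad) and velocity of joint index_table between -0.03 and 0.03 rad/s and horizontal distance between bearing and spacer between 0.12 and 0.165 m and angle between each of bearing, spacer's own z axis and vertical below 0.1 rad and z of each of bearing, spacer in the frame of table_axis below 0.004 m); the robot touches nothing.
It fails at once if the bearing or the tube is touched by the robot (contact force between any of the fingers, the arm and bearing above 1 N or contact force between any of the fingers, the arm and spacer above 1 N).
It fails at once if the bearing or the tube is lifted more than 12 mm off the table (z of any of bearing, spacer in the frame of table_axis above 0.012 m).
It fails at once if a bystander is moved more than 20 mm (distance of any of hammer, roll from where it was at the start of the episode above 0.02 m).
It also fails if it takes over 45 s, if anything falls off the work surface, if the arm or the gripper's body presses on something with over 40 N, if the wrist force passes 120 N, or if a joint passes its speed limit or range.

## Working session

There is one attempt and no reset: what is moved stays moved. The work goes in short steps, Python scripts to look and compute and a shell command to move; the robot and the scene stay as the last step left them, time stands still between calls to the robot, and variables do not carry over. Pictures are saved under pics/ and viewed, at most 10 in all, crops included, and the job is handed in when it is done.

```bash
mkdir -p pics; cat > h.py <<'E'
import numpy as np,cv2
from station import bot,snapshot,camera_model,job
def ray(name,uv):
    m=camera_model(name);K=np.array(m["camera_matrix"]);d=np.array(m["distortion"]);P=np.array(m["pose"])
    n=cv2.undistortPoints(np.array(uv,float).reshape(-1,1,2),K,d).reshape(-1,2)
    v=np.c_[n[:,0],-n[:,1],-np.ones(len(n))]
    return P[:3,3],v@P[:3,:3].T
def plane(name,uv,z):
    o,v=ray(name,uv);return o+v*((z-o[2])/v[:,2])[:,None]
def deproj(name,uv,dep):
    o,v=ray(name,uv);return o+v*np.array(dep)[:,None]
E
python3 - <<'E'
from h import *
for n in("top","side"):
    p,d=snapshot(n);cv2.imwrite(f"pics/{n}1.png",p[...,::-1]);np.save(n+"1.npy",d)
    print(n,np.round(camera_model(n)["pose"],3).tolist())
o=bot.get_obs();print(o["clock"],o["tool_pos"],np.round(o["tcp_rot"],3),o["gripper_width"])
E
```

```text
top [[-0.028, 0.977, -0.212, 0.381], [-1.0, -0.028, 0.004, -0.107], [-0.002, 0.212, 0.977, 1.216], [0.0, 0.0, 0.0, 1.0]]
side [[-0.906, 0.267, -0.328, 0.299], [-0.423, -0.585, 0.692, 0.595], [-0.007, 0.766, 0.643, 0.72], [0.0, 0.0, 0.0, 1.0]]
0.1 [0.20998614 0.58835898 0.24771554] [[-0.942  0.336 -0.   ]
 [ 0.336  0.942 -0.001]
 [-0.    -0.001 -1.   ]] 1.0002135540114578
```

View pics/top1.png

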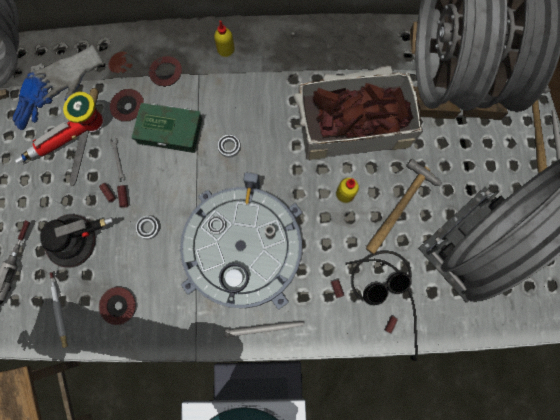

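View pics/side1.png

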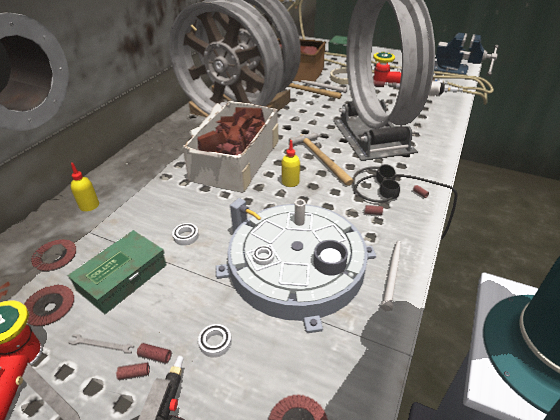

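The top view shows the table axis at about (240,245), the nozzle and bracket at about (248,190) and the well at (234,277). The small bearing is in a nest at (217,225), to the left of the station, and the tube is at (271,230), to the right. Bearing-like things are at (217,225), (229,145) and (147,226). The first is the smallest and the only one in a nest, so it fits the description. Next I'll measure and confirm it with one crop.

```bash
python3 - <<'E'
from h import *
im=cv2.imread("pics/top1.png");g=cv2.cvtColor(im,6);d=np.load("top1.npy")
c=im[170:315,170:310];cv2.imwrite("pics/crop1.png",cv2.resize(c,None,fx=4,fy=4,interpolation=cv2.INTER_CUBIC))
# plunger head: bright blob in the well
def blob(mask,seed,z,nm):
    n,l,s,cc=cv2.connectedComponentsWithStats(mask.astype(np.uint8))
    k=l[seed[1],seed[0]]
    print(nm,"area",s[k,4],"box",s[k,:4],"c",cc[k],"world",np.round(plane("top",[cc[k]],z),4)); 
    x,y,w,h,_=s[k]; e=plane("top",[[x,cc[k][1]],[x+w,cc[k][1]]],z);print("  width",np.linalg.norm(e[0]-e[1]))
blob(g>190,(234,277),.08,"head")
blob(g<70,(240,245),.056,"hub")
# heights from depth: points above 0.07 near table
v,u=np.mgrid[170:315,170:310];uv=np.c_[u.ravel(),v.ravel()]
w=deproj("top",uv,d[v,u].ravel());
for lo,hi,nm in((.085,.1,"rim?"),(.1,.125,"tall"),(.075,.084,"headlevel")):
    m=((w[:,2]>lo)&(w[:,2]<hi)).reshape(v.shape)
    n,l,s,cc=cv2.connectedComponentsWithStats(m.astype(np.uint8))
    for k in range(1,n):
        if s[k,4]>15:
            q=w[l.ravel()==k];print(nm,s[k,4],(cc[k]+170).round(1),q.min(0).round(3),q.max(0).round(3),((q.min(0)+q.max(0))/2).round(4))
print("bearings",plane("top",[[217,225]],.07).round(3),plane("top",[[229,145],[147,226]],.014).round(3))
print("spacer top",plane("top",[[271,230]],.118).round(3))
E
```

```text
head area 216 box [225 270  17  16] c [233.25       277.46759259] world [[0.4623 0.0101 0.08  ]]
  width 0.04228850212824103
hub area 5 box [239 244   3   3] c [240.4 245.2] world [[ 0.546  -0.0066  0.056 ]]
  width 0.007709208011588579
rim? 102 [248.8 189.9] [ 0.649 -0.054  0.085] [ 0.705 -0.02   0.1  ] [ 0.6771 -0.0372  0.0926]
rim? 187 [232.8 276.8] [ 0.428 -0.025  0.085] [0.497 0.044 0.098] [0.4627 0.0096 0.0914]
tall 116 [250.7 177.4] [ 0.698 -0.055  0.1  ] [ 0.724 -0.021  0.109] [ 0.7107 -0.038   0.1047]
tall 68 [269.7 229.9] [ 0.562 -0.095  0.1  ] [ 0.586 -0.072  0.124] [ 0.5737 -0.0834  0.1118]
headlevel 241 [233.4 277.4] [ 0.441 -0.011  0.075] [0.484 0.031 0.084] [0.4623 0.0098 0.0795]
bearings [[0.598 0.052 0.07 ]] [[0.835 0.026 0.014]
 [0.611 0.251 0.014]]
spacer top [[ 0.573 -0.087  0.118]]
```

View pics/crop1.png

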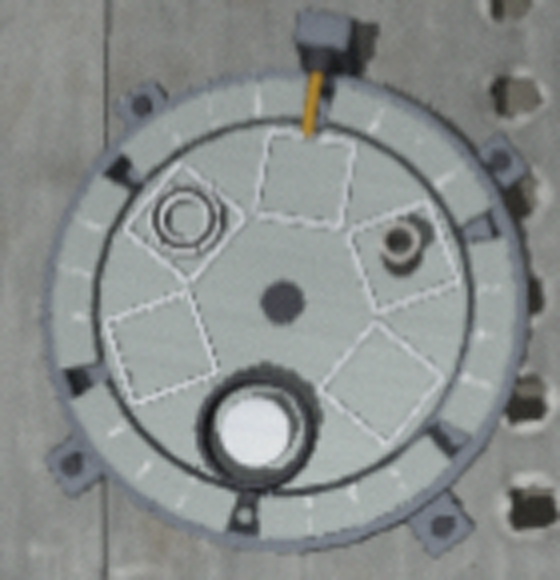

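The crop confirms it: the small bearing is at crop (187,218), left of the station, and the tube is at (402,240), right of it. The well is at (258,430) and the pin at the bottom notch (245,513). Distances agree, with the well 85 mm from the axis and the head 42–44 mm across. Bringing the bearing under the nozzle takes one clockwise notch (−60°).

Next I move above the well at height, with the gripper shut.

```bash
python3 -m jog '[[[-0.0864,-0.092,0],[0,0,0],0],[[-0.0864,-0.092,0],[0,0,0],0],[[-0.0864,-0.092,0],[0,0,0],0],[[-0.0864,-0.092,0],[0,0,0],0],[[-0.0864,-0.092,0],[0,0,0],0],[[-0.0864,-0.092,0],[0,0,0],0],[[-0.0864,-0.092,0],[0,0,0],0],[[-0.0864,-0.092,0],[0,0,0],0],[[-0.0864,-0.092,0],[0,0,0],0],[[-0.0864,-0.092,0],[0,0,0],0],[[-0.0864,-0.092,0],[0,0,0],0],[[-0.0864,-0.092,0],[0,0,0],0]]' && python3 -m jog '[[[-0.0864,-0.092,0],[0,0,0],0],[[-0.0864,-0.092,0],[0,0,0],0],[[-0.0864,-0.092,0],[0,0,0],0],[[-0.0864,-0.092,0],[0,0,0],0],[[-0.0864,-0.092,0],[0,0,0],0],[[-0.0864,-0.092,0],[0,0,0],0],[[-0.0864,-0.092,0],[0,0,0],0],[[-0.0864,-0.092,0],[0,0,0],0],[[0,0,0],[0,0,-0.0367],0],[[0,0,0],[0,0,-0.0367],0],[[0,0,0],[0,0,0],0],[[0,0,0],[0,0,0],0]]'
```

```text
clock: 1.1
tool_pos: [0.3616, 0.24, 0.2482]
tcp_rot: [[-0.942, 0.336, -0.0], [0.336, 0.942, 0.0], [0.0, -0.0, -1.0]]
force: [0.8, 0.7, -0.1]
gripper_width: -0.004
gripper_force: 0.0
clock: 2.1
tool_pos: [0.4621, 0.0102, 0.2482]
tcp_rot: [[-0.98, 0.197, -0.0], [0.197, 0.98, -0.0], [0.0, -0.0, -1.0]]
force: [1.1, 0.1, -0.2]
gripper_width: 0.001
gripper_force: 0.0
```

```bash
python3 -m jog '[[[0,0,0.1],[0,0,0],0],[[0,0,0.12],[0,0,0],0],[[0,0,0.12],[0,0,0],0],[[0,0,0.1],[0,0,0],0],[[0,0,0.06],[0,0,0],0],[[0,0,0.024],[0,0,0],0],[[0,0,0],[0,0,0],0],[[0,0,0],[0,0,0],0]]'; python3 - <<'E'
from h import *
a,_=snapshot("side");b,_=snapshot("top")
f=lambda p,r,c:cv2.resize(p[r[0]:r[1],c[0]:c[1],::-1],(400,400),interpolation=cv2.INTER_CUBIC)
cv2.imwrite("pics/near.png",np.hstack([f(a,(180,340),(220,380)),f(b,(170,330),(160,320))]))
E
```

```text
clock: 2.77
tool_pos: [0.4626, 0.0103, 0.1179]
tcp_rot: [[-0.981, 0.196, 0.0], [0.196, 0.981, -0.0], [-0.0, 0.0, -1.0]]
force: [-0.7, 0.5, 0.5]
gripper_width: 0.002
gripper_force: 0.0
```

View pics/near.png

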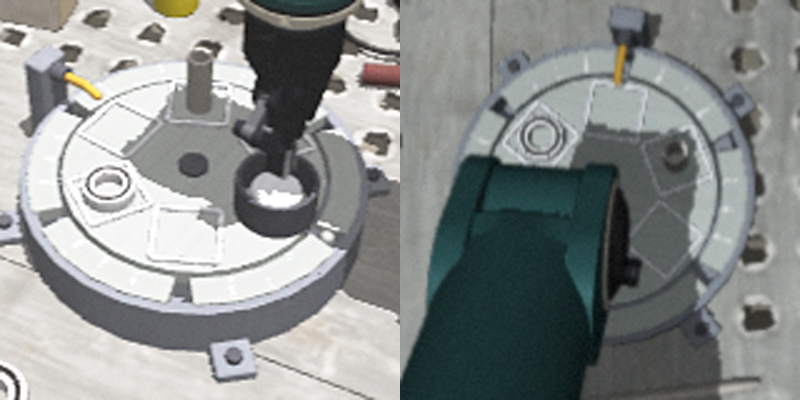

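The side view (left half) shows the closed fingers over the middle of the collar at crop (283,165), with nothing in the way. Pressing now.

```bash
python3 -m jog '[[[0,0,0.05],[0,0,0],0],[[0,0,0.05],[0,0,0],0],[[0,0,0.03],[0,0,0],0],[[0,0,0.02],[0,0,0],0],[[0,0,0.016],[0,0,0],0],[[0,0,0],[0,0,0],0],[[0,0,0],[0,0,0],0],[[0,0,0],[0,0,0],0]]'
```

```text
clock: 3.53
tool_pos: [0.4634, 0.0105, 0.0769]
tcp_rot: [[-0.981, 0.195, 0.002], [0.195, 0.981, 0.001], [-0.002, 0.001, -1.0]]
force: [0.5, 0.9, 8.3]
gripper_width: 0.004
gripper_force: 4.1
```

```bash
python3 -m jog '[[[-0.0013,0.0295,0],[0,0,0.0436],0],[[-0.0013,0.0295,0],[0,0,0.0436],0],[[-0.0013,0.0295,0],[0,0,0.0436],0],[[-0.0013,0.0295,0],[0,0,0.0436],0],[[-0.0013,0.0295,0],[0,0,0.0436],0],[[-0.0013,0.0295,0],[0,0,0.0436],0],[[-0.0013,0.0295,0],[0,0,0.0436],0],[[-0.0013,0.0295,0],[0,0,0.0436],0],[[-0.0013,0.0295,0],[0,0,0.0436],0],[[0,0,0],[0,0,0],0],[[0,0,0],[0,0,0],0]]'; python3 - <<'E'
from h import *
a,_=snapshot("side");b,_=snapshot("top")
f=lambda p,r,c:cv2.resize(p[r[0]:r[1],c[0]:c[1],::-1],(400,400),interpolation=cv2.INTER_CUBIC)
cv2.imwrite("pics/near2.png",np.hstack([f(a,(180,340),(220,380)),f(b,(170,330),(160,320))]))
E
```

```text
clock: 4.45
tool_pos: [0.4994, 0.0652, 0.0769]
tcp_rot: [[-0.557, 0.831, 0.002], [0.831, 0.557, 0.001], [-0.0, 0.002, -1.0]]
force: [-1.1, 2.7, 8.5]
gripper_width: -0.0
gripper_force: 4.2
```

View pics/near2.png

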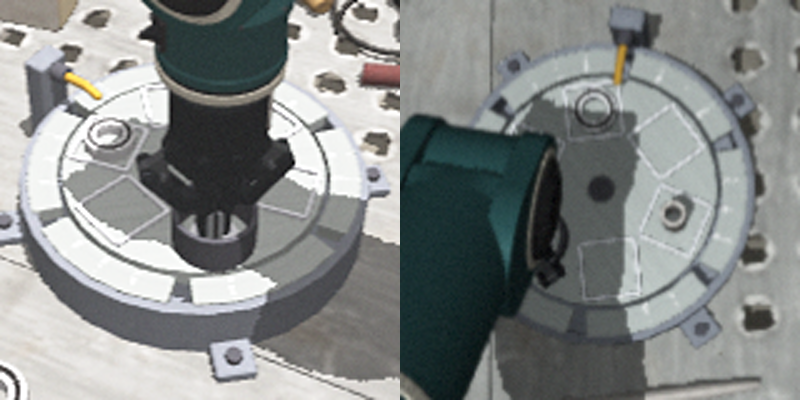

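The disc is turning the right way: the bearing is now at crop (594,108), close to the nozzle, and the plunger is still down. I'll compute the turn left from the bearing and tube pixels.

```bash
python3 - <<'E'
from h import *
ax=np.array([.546,-.0066])
def ang(p):v=p[:2]-ax;return np.degrees(np.arctan2(v[1],v[0])),np.linalg.norm(v)
b=plane("top",[[216.6,224.6],[237.6,213.2]],.07);s=plane("top",[[270.4,230],[429.6,255]],.118)
s=plane("top",[[270.4,230],[160+274/2.5,170+213/2.5]],.118)
print([ang(p) for p in b],[ang(p) for p in s])
n=plane("top",[[248.8,189.9],[250.7,177.4]],.1);print("station",[ang(p) for p in n],"well dir-180",168.8-180)
E
```

```text
[(np.float64(48.34183055832317), np.float64(0.07939718341651414)), (np.float64(3.621975866041968), np.float64(0.08124004921366752))] [(np.float64(-71.43382291390876), np.float64(0.08338065383546017)), (np.float64(-114.91404289597503), np.float64(0.08338264353058097))]
station [(np.float64(-11.174085784639152), np.float64(0.1366788050195999)), (np.float64(-10.769990679733107), np.float64(0.16986432235570342))] well dir-180 -11.199999999999989
```

About 44° done, 15–16° to go. I turn 10° more while pressed, then raise the tips to just above head height, still inside the collar, so the pin rides under the flange.

```bash
python3 -m jog '[[[-0.0013,0.0295,0],[0,0,0.0436],0],[[-0.0013,0.0295,0],[0,0,0.0436],0],[[0,0,0],[0,0,0],0],[[0,0,-0.03],[0,0,0],0],[[0,0,-0.04],[0,0,0],0],[[0,0,-0.03],[0,0,0],0],[[0,0,0],[0,0,0],0],[[0,0,0],[0,0,0],0]]'; python3 - <<'E'
from h import *
b,_=snapshot("top");d,_=snapshot("side")
f=lambda p,r,c:cv2.resize(p[r[0]:r[1],c[0]:c[1],::-1],(400,400),interpolation=cv2.INTER_CUBIC)
cv2.imwrite("pics/near3.png",np.hstack([f(d,(180,340),(220,380)),f(b,(170,330),(160,320))]))
E
```

```text
clock: 5.22
tool_pos: [0.5114, 0.0713, 0.1015]
tcp_rot: [[-0.404, 0.915, 0.001], [0.915, 0.404, 0.001], [0.0, 0.001, -1.0]]
force: [-0.6, 0.5, 0.2]
gripper_width: 0.0
gripper_force: 0.0
```

View pics/near3.png

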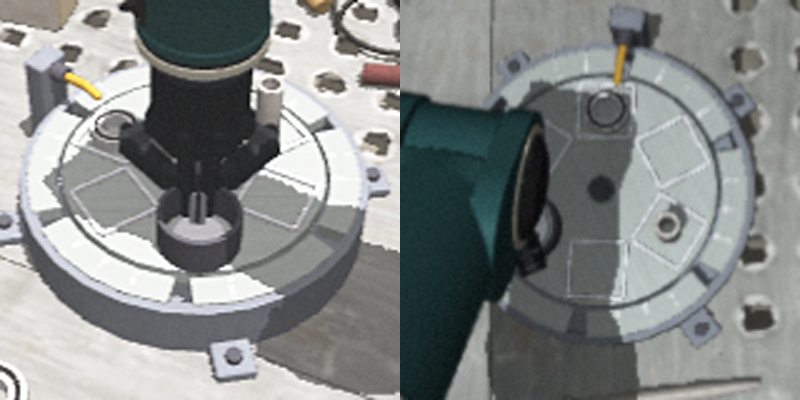

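The disc is at about 52–53°: the bearing is at crop (606,110), the tube stands at (669,222) and the fingers are inside the collar. I'll creep forward against the collar while watching the force.

```bash
python3 -m jog '[[[0,0.012,0],[0,0,0.009],0],[[0,0.012,0],[0,0,0.009],0],[[0,0.012,0],[0,0,0.009],0],[[0,0.012,0],[0,0,0.009],0],[[0,0,0],[0,0,0],0],[[0,0,0],[0,0,0],0]]'; python3 -m jog '[[[0,0.008,0],[0,0,0.009],0],[[0,0.008,0],[0,0,0.009],0],[[0,0,0],[0,0,0],0],[[0,0,0],[0,0,0],0]]'
```

```text
clock: 5.82
tool_pos: [0.5224, 0.0757, 0.1006]
tcp_rot: [[-0.337, 0.942, -0.0], [0.942, 0.337, -0.0], [-0.0, -0.0, -1.0]]
force: [0.2, -0.2, 0.2]
gripper_width: -0.003
gripper_force: 0.0
clock: 6.15
tool_pos: [0.5261, 0.077, 0.1008]
tcp_rot: [[-0.303, 0.953, -0.0], [0.953, 0.303, -0.0], [-0.0, -0.0, -1.0]]
force: [-0.9, -0.5, -0.3]
gripper_width: -0.001
gripper_force: 0.0
```

```bash
python3 -m jog '[[[0,0.008,0],[0,0,0.018],0],[[0,0.008,0],[0,0,0.009],0],[[0,0,0],[0,0,0],0]]'; python3 -m jog '[[[0,0.008,0],[0,0,0.009],0],[[0,0.006,0],[0,0,0.009],0],[[0,0,0],[0,0,0],0]]'; python3 - <<'E'
from h import *
b,_=snapshot("top");d,_=snapshot("side")
f=lambda p,r,c:cv2.resize(p[r[0]:r[1],c[0]:c[1],::-1],(400,400),interpolation=cv2.INTER_CUBIC)
cv2.imwrite("pics/near4.png",np.hstack([f(d,(180,340),(220,380)),f(b,(170,330),(160,320))]))
E
```

```text
clock: 6.4
tool_pos: [0.5292, 0.078, 0.1005]
tcp_rot: [[-0.25, 0.968, -0.002], [0.968, 0.25, -0.0], [0.0, -0.002, -1.0]]
force: [-3.8, -1.3, 1.9]
gripper_width: 0.001
gripper_force: 1.9
clock: 6.65
tool_pos: [0.5335, 0.079, 0.1008]
tcp_rot: [[-0.215, 0.977, 0.0], [0.977, 0.215, -0.0], [-0.0, 0.0, -1.0]]
force: [-0.1, -0.3, -0.3]
gripper_width: -0.001
gripper_force: 0.0
```

View pics/near4.png

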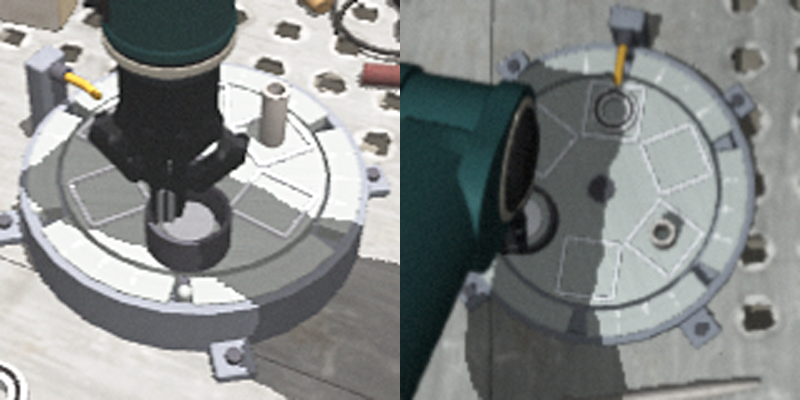

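In this view the bearing is at crop (616,108), under the nozzle, and the locking pin shows in the notch at (182,292). A small further push will check the lock.

```bash
python3 -m jog '[[[0,0.008,0],[0,0,0],0],[[0,0.006,0],[0,0,0],0],[[0,0,0],[0,0,0],0],[[0,0,0],[0,0,0],0]]'
```

```text
clock: 7.08
tool_pos: [0.5369, 0.0797, 0.1008]
tcp_rot: [[-0.216, 0.976, 0.0], [0.976, 0.216, -0.0], [-0.0, 0.0, -1.0]]
force: [-0.4, -0.7, 0.9]
gripper_width: -0.0
gripper_force: 0.2
```

```bash
python3 -m jog '[[[0,0.006,0],[0,0,0],0],[[0,0,0],[0,0,0],0],[[0,0,0],[0,0,0],0]]'; python3 -m jog '[[[0,0.006,0],[0,0,0],0],[[0,0,0],[0,0,0],0],[[0,0,0],[0,0,0],0]]'; python3 - <<'E'
from h import *
d,_=snapshot("side");b,_=snapshot("top")
f=lambda p,r,c:cv2.resize(p[r[0]:r[1],c[0]:c[1],::-1],(400,400),interpolation=cv2.INTER_CUBIC)
cv2.imwrite("pics/near5.png",np.hstack([f(d,(230,330),(250,350)),f(b,(170,330),(160,320))]))
E
```

```text
clock: 7.33
tool_pos: [0.5383, 0.0801, 0.1008]
tcp_rot: [[-0.216, 0.976, 0.0], [0.976, 0.216, -0.0], [-0.0, 0.0, -1.0]]
force: [-0.5, -1.0, 0.0]
gripper_width: -0.001
gripper_force: 0.4
clock: 7.58
tool_pos: [0.5391, 0.0801, 0.1006]
tcp_rot: [[-0.216, 0.976, -0.002], [0.976, 0.216, -0.0], [0.0, -0.002, -1.0]]
force: [-5.9, -1.6, 2.9]
gripper_width: -0.004
gripper_force: 3.6
```

View pics/near5.png

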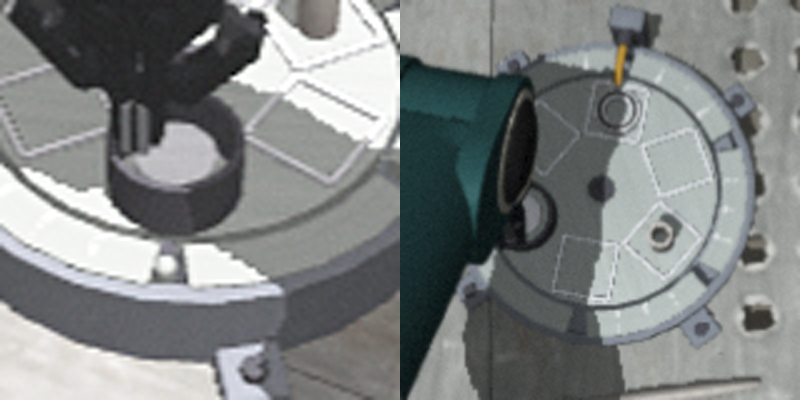

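The force rose to 6 N with no further motion, and the pin stands in the notch at crop (168,265), so the table is locked. I back off to the well centre and rise.

```bash
python3 -m jog '[[[0,-0.04,0],[0,0,0],0],[[0,-0.04,0],[0,0,0],0],[[0,0,-0.06],[0,0,0],0],[[0,0,-0.1],[0,0,0],0],[[0,0,-0.12],[0,0,0],0],[[0,0,-0.12],[0,0,0],0],[[0,0,-0.1],[0,0,0],0],[[-0.06,-0.06,0],[0,0,0],0],[[0,0,0],[0,0,0],0],[[0,0,0],[0,0,0],0]]' && python3 -m jog '[[[0.15,0,0],[0,0,0],0],[[0.15,0,0],[0,0,0],0],[[0.15,0,0],[0,0,0],0],[[0.15,0,0],[0,0,0],0],[[0.15,0,0],[0,0,0],0],[[0.15,0,0],[0,0,0],0],[[0.1,0,0],[0,0,0],0],[[0,0,0],[0,0,0],0],[[0,0,0],[0,0,0],0]]'; python3 - <<'E'
from h import *
p,d=snapshot("top");s,_=snapshot("side")
f=lambda p,r,c:cv2.resize(p[r[0]:r[1],c[0]:c[1],::-1],(400,400),interpolation=cv2.INTER_CUBIC)
cv2.imwrite("pics/end.png",np.hstack([f(s,(180,340),(220,380)),f(p,(170,330),(160,320))]))
v,u=np.mgrid[170:315,170:310];w=deproj("top",np.c_[u.ravel(),v.ravel()],d[v,u].ravel());ax=np.array([.546,-.0066])
for lo,hi in((.085,.098),(.074,.084)):
    m=((w[:,2]>lo)&(w[:,2]<hi)).reshape(v.shape);n,l,st,cc=cv2.connectedComponentsWithStats(m.astype(np.uint8))
    for k in range(1,n):
        if st[k,4]>60:
            q=w[l.ravel()==k];c=(q.min(0)+q.max(0))/2;e=c[:2]-ax
            print(lo,st[k,4],c.round(4),"medz",np.median(q[:,2]).round(4),"ang",np.degrees(np.arctan2(e[1],e[0])).round(1))
E
```

```text
clock: 8.52
tool_pos: [0.5078, 0.0578, 0.226]
tcp_rot: [[-0.215, 0.977, 0.0], [0.977, 0.215, 0.001], [0.001, 0.001, -1.0]]
force: [0.1, 0.3, 0.5]
gripper_width: 0.001
gripper_force: 0.0
clock: 9.27
tool_pos: [0.4537, 0.3037, 0.2249]
tcp_rot: [[-0.219, 0.976, -0.001], [0.976, 0.219, -0.001], [-0.001, -0.001, -1.0]]
force: [-0.0, -0.9, -0.1]
gripper_width: 0.001
gripper_force: 0.0
0.085 190 [0.5191 0.0739 0.0911] medz 0.0917 ang 108.5
0.074 236 [0.5192 0.0746 0.0789] medz 0.0797 ang 108.2
```

View pics/end.png

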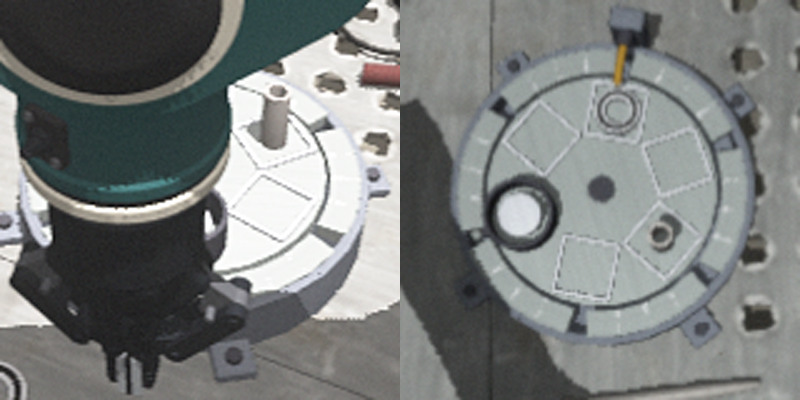

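The final view shows the head fully up (79.7 mm) and the well turned −60.4°. The bearing is under the nozzle at crop (617,110), and the tube stands in its nest at (662,233). Handing in.

```bash
python3 -c "
from station import job
print(job.close_job())"
```

```text
the job is handed in; nothing more can be done
None
```

The job is handed in: I turned the table one notch clockwise (measured −60.4°), the plunger is fully up and locked, the bearing is under the nozzle and the tube still stands in its nest; the hand-in reported no verdict.

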